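# Comb the loose brass rods into the grooves of the rod tray

### The job

Take the blue-handled brass rake from its rest, set its tines down lightly on the flat front strip of the wooden tray so that you feel them touch, and comb the three loose rods with it until each lies down in a groove of the tray. Then lean the rake back in its rest as you found it and let go. Move the rods only with the rake, never press it hard on the tray, and leave everything else on the bench where it is.

Things in the scene. Friction and masses are not known exactly. Their poses are not given: they have to be found in the camera images.
- tray: Wooden tray fixed to the bench, 185 (x) by 138 mm. Origin at bench level under the middle of the grooves; x points away from its open front edge. Five grooves along y at x = -52, -26, 0, 26, 52 mm: 19 mm wide, 126 long, 13 deep, floor 8 mm and ridge tops 21 mm above the bench. Side walls (inner faces y = +-63 mm) and back wall (inner face x = 61.5 mm) rise to 34 mm.
- tray_strip (a point): Middle of the flat strip at the tray's open front: level with the ridge tops (21 mm), from x = -115 to -61.5 mm in the tray's frame, 126 mm wide; a rod's end may reach over it to x = -86 mm. Rods pushed from here towards the tray's +x by a rake whose head lies along the grooves turn parallel and drop into free grooves; a rod in a groove stands 1 mm above the ridges, so pass the tines 2 to 5 mm above them.
- rod_a: Loose brass rod, 110 mm long, 14 mm thick, round ends, origin at its centre, x along it. At the start the rods lie skewed on top of the ridges (centre 28 mm above the bench); in a groove the centre is 15 mm above the bench.
- rod_b: Second rod, the same. While combed, rods can jam against one another or the tray and stall the rake at a few newtons: then stop at about 9 N, lift off (or ease the rake up and on, to roll the rod over a ridge) and comb again from the front; one to four strokes seat all three.
- rod_c: Third rod, the same.
- rake: Rake, 260 g: origin at the middle of the tine tips' line, z up the handle, y along the head. Six round tines, 8 mm thick, over 98 mm of y, z = 0 to 30 mm; brass head bar 14 x 104 mm (x, y), z = 30 to 46; blue handle 24 (x) by 20 mm (y), z = 46 to 138. Centre of mass near z = 45. At the start it leans in its rest, handle 0.55 rad from vertical towards the rest's -x, rake y along the rest's y.
- rake_grip (a point): Point on the rake's handle axis 112 mm from the tine tips, a good place to grip, across y. Grip firmly (about 100 N): under a side load on the tines the handle can swing about the line between the fingers, so look at the rake again after a stroke.
- rest: Steel rake rest fixed to the bench: base plate 105 x 120 x 6 mm; origin at bench level under the leaning rake's tine tips. A strip at x = 6.5 to 14.5 mm, 18 mm high, stops the tines; the handle's underside lies on a 10 mm thick crossbar along y, 74 mm wide, at x = -45 mm, axis 50 mm above the bench. Lifting the rake straight up frees it.
- rest_dock (a point): Point fixed to the rest where rake_grip is while the rake leans home in the rest (x = -56 mm, z = 102 mm in the rest's frame).
- end_plate: hexagonal rosewood end plate, 185 mm over its corners, 10 mm thick, lying flat (bystander)
- reed_block: nickel-plated reed block 100 x 45 x 28 mm (bystander)
- celluloid_button: amber tortoiseshell celluloid button, 36 mm across, 14 mm high (bystander)
- hammer: brass-headed jeweller's hammer, 190 mm long (bystander)
- wax_jar: jar, 60 mm across, 70 mm high (bystander)
- cork_block: cork block 100 x 60 x 30 mm (bystander)
- brush: bench brush, 170 mm long (bystander)
There are look-alikes about, which are no part of the job. What is shaped like the rake but purple or turquoise is not meant.

How it is judged:
On the way, in this order (a step that is already met when the one before it is completed fails the run):
1. the rake is taken off its rest (distance between rake_grip and rest_dock above 0.08 m), for 0.1 s.
2. the held rake's tines are set down on the tray's front strip until they touch (contact force between rake and tray above 0.5 N and contact force between the fingers and rake above 1 N and horizontal distance between rake and tray_strip below 0.06 m), for 0.1 s.
3. with the rake still in hand, all three rods lie in grooves (z of rod_a in the frame of tray between 0.011 and 0.019 m and angle between the x axis of each of rod_a, rod_b, rod_c and the y axis of tray, either way round below 0.1 rad and horizontal distance between each of rod_a, rod_b, rod_c and tray below 0.07 m and z of rod_b in the frame of tray between 0.011 and 0.019 m and z of rod_c in the frame of tray between 0.011 and 0.019 m and contact force between the fingers and rake above 1 N), for 0.2 s.
At the end, for the whole second after the job is handed in: All three rods rest in grooves: centre 11 to 19 mm above the bench, within 0.1 rad of the grooves and 70 mm of the tray's origin. The rake leans still in its rest: rake_grip within 20 mm of rest_dock, handle 0.4 to 0.7 rad from vertical, head within 0.2 rad of the rest's y (z of rod_a in the frame of tray between 0.011 and 0.019 m and angle between the x axis of each of rod_a, rod_b, rod_c and the y axis of tray, either way round below 0.1 rad and horizontal distance between each of rod_a, rod_b, rod_c and tray below 0.07 m and z of rod_b in the frame of tray between 0.011 and 0.019 m and z of rod_c in the frame of tray between 0.011 and 0.019 m and linear speed of each of rod_a, rod_b, rod_c, rake below 0.02 m/s and distance between rake_grip and rest_dock below 0.02 m and angle between the z axis of rake and the z axis of rest, either way round between 0.4 and 0.7 rad and angle between the y axis of rake and the y axis of rest, either way round below 0.2 rad); the robot touches nothing.
It fails at once if the rake is pressed on the tray with more than 30 N (contact force between rake and tray above 30 N).
It fails at once if the fingers or arm touch a rod (contact force between any of the fingers, the arm and rod_a above 0.3 N or contact force between any of the fingers, the arm and rod_b above 0.3 N or contact force between any of the fingers, the arm and rod_c above 0.3 N).
It fails at once if a bystander is moved more than 20 mm (distance of any of end_plate, reed_block, celluloid_button, hammer, wax_jar, cork_block, brush from where it was at the start of the episode above 0.02 m).
It also fails if it takes over 72 s, if anything falls off the work surface, if the arm or the gripper's body presses on something with over 40 N, if the wrist force passes 120 N, or if a joint passes its speed limit or range.

### The arm

A 6-joint arm with a two-finger parallel gripper is mounted at the origin on the work surface. World frame = base frame: x ahead of the robot, y to its left, z up, the work surface at z = 0. Lengths are in m, angles in rad, forces in N, time in s.
With the tool pointing down it reaches from about 0.35 to 1 m from the base axis. Payload 7.1 kg.
Tool frame: the origin (TCP) lies between the finger pads; the fingertips stand 22 mm ahead of it and the grasp point (between the pads) lies 3 mm ahead of it; x points along the fingers, y is the direction in which the jaws open and shut, and the axes are right-handed (so a half turn about x gives the same grasp; the last joint's range is limited). The gripper opens to 85 mm and grips with 20 to 120 N. Pads are 22 mm wide; open, the fingers measure 114 mm over their backs; the gripper's body (76 mm by 85 mm) begins 54 mm behind the grasp point. The pads swing forward as they close: fully open they stand 13 mm farther back than shut.
Start: joints at [1.272, 0.423, 1.63, -0, 1.089, -0.019], TCP at [0.173, 0.601, 0.253] pointing down, gripper open.
Joint ranges: [-3, 3], [-0.9, 2.11], [0.09, 2.58], [-1.31, 4.45], [0.11, 2.69], [-2.54, 2.54]. Speed limits (rad/s): [2.39, 2.39, 3.01, 3.14, 3.14, 3.14].

### API

Orientations are given as a rotation vector (axis times angle).
In Python, from rig import manip gives the robot as it stands. The module is installed in compiled form; this text tells all that it offers. Calls block until the motion is done:
- manip.move_to(position, orientation): joint-space move of the TCP to a pose.
- manip.servo_line(position, orientation=None, rate=0.15): straight line of the TCP; orientation=None keeps the orientation; rate is the mean speed in m/s.
- manip.set_joints(angles): joint-space move.
- manip.command_gripper(opening, f_grip=None): finger opening in m; f_grip is the grip in N (None keeps the last); returns when the fingers have stopped.
- manip.hold(seconds).
- manip.solve_ik(position, orientation): joint angles nearest the present ones, or None.
- manip.camera(name): name is "side" or "top" or "wrist"; returns a dict with "image" (420x560x3 uint8, red, green, blue), "fx", "fy", "cx", "cy" (pixels), "k1" (the pictures are not rectified: a ray, as slopes to the right and down, at radius r is drawn at 1 + k1 r^2 times it, then the intrinsics apply), "cam_to_world" (4x4, takes a point from camera to world coordinates); the wrist camera has in their place "mount" (4x4, takes a point from camera to tool coordinates, whose origin is the TCP and whose axes are the tool frame's). Camera axes: x right, y down, z forward; pixel columns grow to the right and rows downward; lengths in m; the calibration is good to about 2 mm. A picture is of the moment at which its call begins: read the wrist's pose just before it. There is no depth.
A pose or a line that the arm cannot do raises manip.IKError and nothing moves.
- manip.sign_off(): hands the job in, once; it reports no verdict.
Readings, each from a call of its own:
- manip.get_time(): time.
- manip.get_joint_positions(): joint angles.
- manip.get_joint_vel(): joint speeds.
- manip.get_tau(): joint torques, N m.
- manip.get_position(): TCP position.
- manip.get_ee_rot(): TCP orientation.
- manip.get_contact_force(): force on the tool from outside, world axes, zero at the start.
- manip.get_torque(): the same for the moment, N m.
- manip.get_width(): finger opening in m.
Only numpy, scipy, OpenCV 4.12 (cv2) and the standard library are available. Lean on these libraries where they do the work, as an engineer would, in place of code of your own. Each camera call takes 0.05 s, during which the arm holds its last target. There are 200 camera calls.

## Working session

There is one attempt and no reset: what is moved stays moved. The work goes in short steps, each a Python script; the robot and the scene stay as the last script left them, time stands still between calls to the robot, and variables do not carry over. Pictures are saved under pics/ and viewed, about 8 in all and at most 12, crops included, and the job is handed in when it is done.

```bash
mkdir -p pics; python3 - <<'E'
from rig import manip
import cv2,pickle
for n in("top","side"):
    c=manip.camera(n); pickle.dump(c,open(n+".pkl","wb")); cv2.imwrite(f"pics/{n}0.png",c["image"][:,:,::-1])
    print(n,c["fx"],c["fy"],c["cx"],c["cy"],c["k1"],c["cam_to_world"].round(3).tolist())
print(manip.get_time(),manip.get_ee_rot(),manip.get_contact_force())
E
```

```text
top 392.9804542190602 392.9804542190602 279.1631292456589 210.7554102670994 0.0389413598206554 [[-0.008, -0.994, 0.112, 0.424], [-1.0, 0.01, 0.017, -0.027], [-0.018, -0.112, -0.994, 1.112], [0.0, 0.0, 0.0, 1.0]]
side 448.0346462857217 448.0346462857217 269.1735828304782 207.76148931230145 -0.13440817088153253 [[0.933, -0.203, 0.298, 0.15], [-0.361, -0.546, 0.756, -1.038], [0.009, -0.813, -0.582, 0.867], [0.0, 0.0, 0.0, 1.0]]
0.1 [ 0.21852377  1.5598215  -0.22068   ] [-0.91089186 -0.24758165  0.16307562]
```

View pics/top0.png

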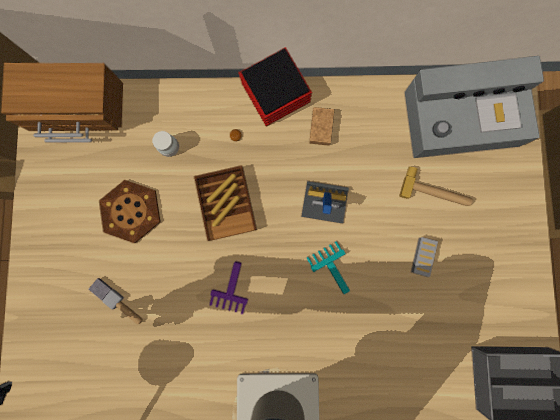

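View pics/side0.png

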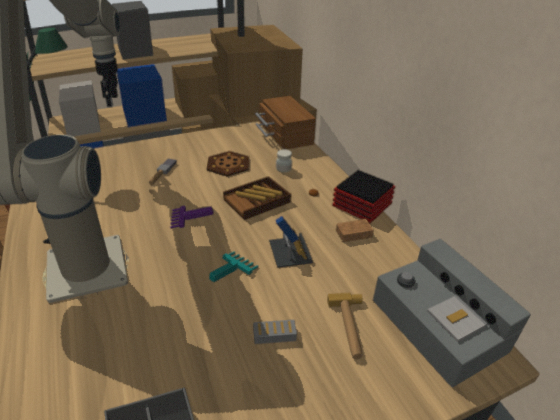

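Three rake shapes appear in the top view: purple at (230,290), turquoise at (328,265) and blue-handled in the steel rest at (326,202). The blue one fits, since it has a brass head and leans in the rest. I'll confirm in enlarged crops.

```bash
cat > h.py <<'E'
import numpy as np,cv2,pickle
from scipy.spatial.transform import Rotation as R
def ray(c,u,v,T=None):
    T=c["cam_to_world"] if T is None else T
    x,y=(u-c["cx"])/c["fx"],(v-c["cy"])/c["fy"]; X,Y=x,y
    for _ in range(15):
        s=1+c["k1"]*(X*X+Y*Y); X,Y=x/s,y/s
    return T[:3,3],T[:3,:3]@np.array([X,Y,1.])
def onz(c,u,v,z,T=None):
    o,d=ray(c,u,v,T); return o+d*(z-o[2])/d[2]
def proj(c,p,T=None):
    T=c["cam_to_world"] if T is None else T
    q=T[:3,:3].T@(np.array(p)-T[:3,3]); x,y=q[:2]/q[2]; s=1+c["k1"]*(x*x+y*y)
    return np.array([c["fx"]*x*s+c["cx"],c["fy"]*y*s+c["cy"]])
E
python3 - <<'E'
from h import *
t=pickle.load(open("top.pkl","rb"));s=pickle.load(open("side.pkl","rb"))
a=t["image"][160:245,190:265];b=t["image"][170:230,295:355];c=s["image"][210:270,260:320]
f=lambda i,w,h:cv2.resize(i,(w,h),interpolation=cv2.INTER_CUBIC)
o=np.hstack([f(a,340,386),f(b,230,386)[:386],f(c,230,386)])
o=np.zeros((600,800,3),np.uint8); o[:510,:450]=f(a,450,510); o[:300,450:750]=f(b,300,300);o[300:600,450:750]=f(c,300,300)
cv2.imwrite("pics/crop.png",o[:,:,::-1])
E
```

```text
(no output)
```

View pics/crop.png

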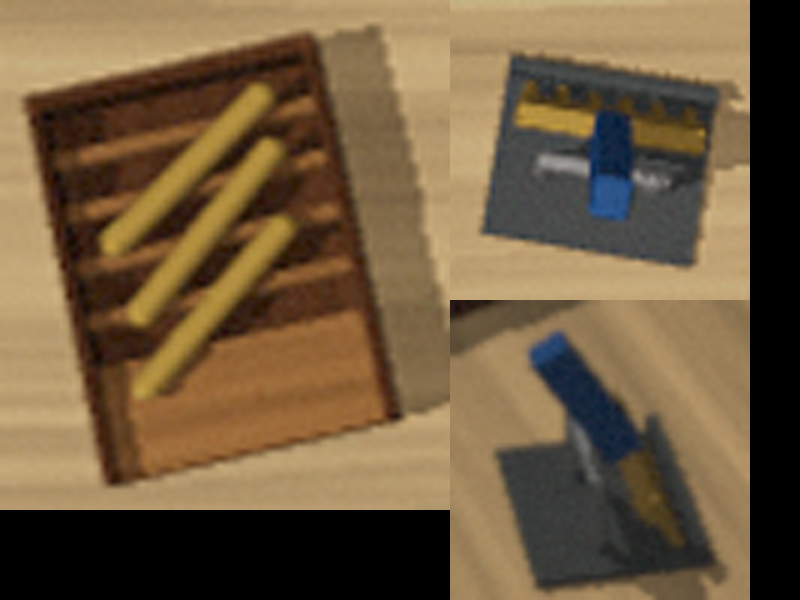

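The rake in the rest at (326,202) has a blue handle and a brass head, so it is the one. The tray's open front faces the robot, and the rods lie at about 45° on top of the ridges. Next come coarse poses, then a close look from the wrist.

```bash
python3 - <<'E'
from h import *
t=pickle.load(open("top.pkl","rb"))
P=np.array([onz(t,u,v,.034) for u,v in[(194.2,176.3),(242.5,165.8),(256.7,229.7),(208,240.8)]])
L=lambda i,j:np.linalg.norm(P[i]-P[j])
print(P.round(3),"w",L(0,1),L(2,3),"l",L(1,2),L(0,3))
ax=(P[0]+P[1]-P[2]-P[3])/2;ay=(P[0]+P[3]-P[1]-P[2])/2
print("tray yaw",np.arctan2(ax[1],ax[0]),np.arctan2(-ay[0],ay[1]))
Q=np.array([onz(t,u,v,z) for u,v,z in[(307.4,180.6,.018),(348.6,187.6,.018),(343.4,223.4,.006),(301.8,216.8,.006)]])
print(Q.round(3)); 
for i in range(4):print(np.linalg.norm(Q[i]-Q[i-1]))
a=(Q[0]+Q[1]-Q[2]-Q[3]);b=Q[0]-Q[1]+Q[3]-Q[2];print("rest yaw",np.arctan2(a[1],a[0]),np.arctan2(-b[0],b[1]))
# handle top face centre approx crop (608,198)
print("handle top",onz(t,295+158/5,170+198/5,.118))
from rig import manip
c=manip.camera("wrist");print(c["mount"].round(3).tolist(),c["fx"],c["cx"],c["cy"],c["k1"])
E
```

```text
[[0.645 0.228 0.034]
 [0.673 0.093 0.034]
 [0.494 0.053 0.034]
 [0.465 0.187 0.034]] w 0.1379762411332741 0.1368643318843393 l 0.18379380515631058 0.18480351227486363
tray yaw 0.21952104510518639 0.21127344564133638
[[ 0.632 -0.089  0.018]
 [ 0.611 -0.204  0.018]
 [ 0.511 -0.189  0.006]
 [ 0.531 -0.072  0.006]]
0.10340214578954475
0.1171592490188131
0.10163242635565248
0.11821989287590018
rest yaw -0.15865051989689063 -0.1755772050267469
handle top [ 0.53797147 -0.13069694  0.118     ]
[[0.001, -0.315, 0.949, -0.121], [1.0, 0.001, -0.001, -0.0], [-0.0, 0.949, 0.315, -0.081], [0.0, 0.0, 0.0, 1.0]] 289.42605257390824 281.6673051334761 208.83786686512846 -0.05834753641296959
```

Tray and plate sizes fit the given ones to 1–2 mm, and the handle top measures within 2 mm of what the rest pose predicts. Moving to the pre-grasp along the handle axis for a close look.

```bash
cat >> h.py <<'E'
from rig import manip
def Rz(a): return R.from_euler("z",a).as_matrix()
TO=np.array([.591,.145,0]);TY=.216; RO=np.array([.607,-.144,0]);RY=-.167
def rest(p,ry=None): return RO+Rz(RY)@np.array(p,float)
def tray(p): return TO+Rz(TY)@np.array(p,float)
def tool(yaw,tilt):  # tool x along -rake z, y along rake y; handle leans by tilt towards -x
    x=np.array([np.sin(tilt),0,-np.cos(tilt)]);y=np.array([0,1.,0])
    return Rz(yaw)@np.stack([x,y,np.cross(x,y)],1)
def rv(M): return R.from_matrix(M).as_rotvec()
def wrist(fn):
    p=manip.get_position();M=R.from_rotvec(manip.get_ee_rot()).as_matrix()
    c=manip.camera("wrist");T=np.eye(4);T[:3,:3]=M;T[:3,3]=p;c["T"]=T@c["mount"]
    cv2.imwrite(fn,c["image"][:,:,::-1]);pickle.dump(c,open(fn[:-3]+"pkl","wb"));return c
E
python3 - <<'E'
from h import *
M=tool(RY,.55);g=rest([-.056,0,.102])-M[:,0]*.003
manip.command_gripper(.06,100)
for d in (.12,0):print(manip.solve_ik(g-M[:,0]*d,rv(M)))
manip.move_to(g-M[:,0]*.12,rv(M))
c=wrist("pics/w1.png")
im=c["image"].copy()
tip=np.array([.0025,0,.0065]);z=np.array([-np.sin(.55),0,np.cos(.55)]);x=np.array([np.cos(.55),0,np.sin(.55)])
for q in[(a,b,.138) for a in(-.012,.012) for b in(-.01,.01)]+[(0,-.052,.046),(0,.052,.046)]:
    u=proj(c,rest(tip+x*q[0]+z*q[2]+np.array([0,q[1],0])),c["T"]);print(q,u.round(1));cv2.circle(im,tuple(int(v) for v in u),2,(255,0,0),-1)
cv2.imwrite("pics/w1o.png",im[:,:,::-1]);print(manip.get_time())
E
```

```text
[-0.31499513  0.18840779  2.25326984  0.46474433  0.1728226  -2.15597528]
None
(-0.012, -0.01, 0.138) [268.5 204.5]
(-0.012, 0.01, 0.138) [293.9 204.5]
(0.012, -0.01, 0.138) [268.9 232.6]
(0.012, 0.01, 0.138) [293.5 232.6]
(0, -0.052, 0.046) [234.2 189.8]
(0, 0.052, 0.046) [328.4 189.9]
3.3667
```

View pics/w1o.png

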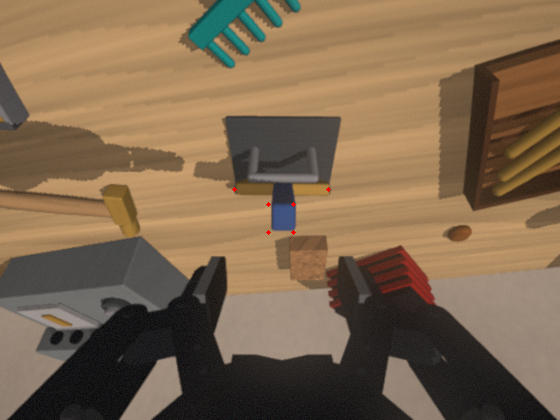

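Projected handle and head corners agree with the picture: handle end at (272–296, 204–231), head bar at (235–330, 190), about 1.5 px to the right, so the pose is good. The straight-along-handle grasp is out of joint range, though, so I'm checking other wrist tilts.

```bash
python3 - <<'E'
from h import *
F=np.diag([1,-1.,-1])
gr=rest([-.056,.0015,.102])
for flip in(0,1):
  for tilt in(.45,.35,.25,.15,0,-.15):
    A=tool(RY,tilt)@(F if flip else np.eye(3))
    r=[]
    for p in (gr-A[:,0]*.003, gr-A[:,0]*.003+[0,0,.12],gr-A[:,0]*.1):
        q=manip.solve_ik(p,rv(A)); r.append(None if q is None else np.round(q,2).tolist())
    B=tool(TY,tilt-.55)@(F if flip else np.eye(3))
    for x in(-.1,.055):
      for z in (.025,.09):
        q=manip.solve_ik(tray([x,0,z+.112])-B[:,0]*.003,rv(B)); r.append(None if q is None else np.round(q,2).tolist())
    print(flip,tilt,*r,sep="\n  ")
E
```

```text
0
  0.45
  [-0.28, 0.48, 2.12, 0.49, 0.11, -2.16]
  [-0.28, 0.25, 2.06, 0.13, 0.39, -1.8]
  [-0.29, 0.25, 2.17, 0.2, 0.28, -1.88]
  [0.22, 0.46, 1.9, 0.0, 0.88, -1.57]
  [0.22, 0.36, 1.86, 0.0, 1.02, -1.57]
  [0.22, 0.65, 1.54, 0.0, 1.06, -1.57]
  [0.22, 0.57, 1.5, 0.0, 1.16, -1.57]
0
  0.35
  [-0.28, 0.48, 2.06, 0.15, 0.25, -1.82]
  [-0.28, 0.26, 2.0, 0.07, 0.53, -1.74]
  [-0.28, 0.27, 2.09, 0.09, 0.44, -1.77]
  [0.22, 0.5, 1.84, 0.0, 1.0, -1.57]
  [0.22, 0.4, 1.81, 0.0, 1.13, -1.57]
  [0.22, 0.69, 1.47, 0.0, 1.18, -1.57]
  [0.22, 0.62, 1.44, 0.0, 1.29, -1.57]
0
  0.25
  [-0.27, 0.49, 2.0, 0.07, 0.4, -1.73]
  [-0.27, 0.29, 1.94, 0.04, 0.67, -1.7]
  [-0.28, 0.3, 2.0, 0.05, 0.59, -1.72]
  [0.22, 0.54, 1.78, 0.0, 1.12, -1.57]
  [0.22, 0.45, 1.75, 0.0, 1.24, -1.57]
  [0.22, 0.73, 1.4, 0.0, 1.31, -1.57]
  [0.22, 0.66, 1.37, 0.0, 1.41, -1.57]
0
  0.15
  [-0.27, 0.51, 1.94, 0.03, 0.54, -1.69]
  [-0.27, 0.32, 1.87, 0.02, 0.8, -1.68]
  [-0.27, 0.34, 1.92, 0.02, 0.73, -1.69]
  [0.22, 0.59, 1.72, 0.0, 1.23, -1.57]
  [0.22, 0.5, 1.69, 0.0, 1.35, -1.57]
  [0.22, 0.78, 1.33, 0.0, 1.43, -1.57]
  [
[... 1571 characters left out ...]
2, 0.59, 1.72, 0.0, 1.23, 1.57]
  [0.22, 0.5, 1.69, 0.0, 1.35, 1.57]
  [0.22, 0.78, 1.33, 0.0, 1.43, 1.57]
  [0.22, 0.71, 1.3, 0.0, 1.53, 1.57]
1
  0
  [-0.26, 0.55, 1.84, -0.0, 0.75, 1.48]
  [-0.26, 0.38, 1.78, -0.0, 0.99, 1.48]
  [-0.26, 0.41, 1.8, -0.0, 0.94, 1.48]
  [0.22, 0.66, 1.64, 0.0, 1.39, 1.57]
  [0.22, 0.57, 1.61, 0.0, 1.5, 1.57]
  [0.22, 0.86, 1.22, 0.0, 1.61, 1.57]
  [0.22, 0.79, 1.2, 0.0, 1.7, 1.57]
1
  -0.15
  [-0.25, 0.6, 1.75, -0.02, 0.94, 1.5]
  [-0.25, 0.44, 1.69, -0.01, 1.16, 1.49]
  [-0.25, 0.49, 1.67, -0.01, 1.13, 1.49]
  [0.22, 0.73, 1.56, 0.0, 1.55, 1.57]
  [0.22, 0.65, 1.54, 0.0, 1.65, 1.57]
  [0.22, 0.93, 1.12, 0.0, 1.79, 1.57]
  [0.22, 0.86, 1.11, 0.0, 1.87, 1.57]
```

Tool tilt of 0.25, so 0.30 rad to the handle, leaves good joint margin everywhere. Grasping.

```bash
python3 - <<'E'
from h import *
A=tool(RY,.25);g=rest([-.056,.0015,.102])-A[:,0]*.003
manip.move_to(g-A[:,0]*.09,rv(A))
manip.servo_line(g,rv(A),rate=.12)
manip.command_gripper(.0,100)
print("w",manip.get_width(),manip.get_contact_force())
manip.servo_line(g+[0,0,.13],rate=.12)
print("w",manip.get_width(),manip.get_contact_force(),manip.get_torque(),manip.get_position()-g)
c=wrist("pics/w2.png");print(manip.get_time())
s=manip.camera("side");cv2.imwrite("pics/s2.png",s["image"][:,:,::-1])
k=s["image"][120:300,160:400]
o=np.zeros((420,800,3),np.uint8);o[:,:400]=cv2.resize(c["image"],(400,300))[0:0].sum() if 0 else 0
o[:300,:400]=cv2.resize(c["image"],(400,300));o[:300,400:]=cv2.resize(k,(400,300));cv2.imwrite("pics/v2.png",o[:300,:,::-1])
E
```

```text
w 0.018781370220348353 [0.84697684 2.78726396 2.89870796]
w 0.01878795303640631 [ 0.73069691  0.14107586 -2.23310653] [0.06094063 0.29265433 0.00713233] [-0.0006188   0.00015497  0.12908806]
6.4917
```

View pics/v2.png

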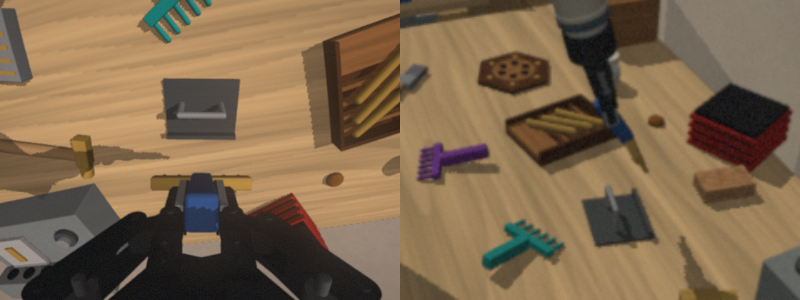

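The rake is held, width 18.8 mm, and the rest is empty. The head bar shows at about (211–350, 255) in the wrist picture. I'll get the handle angle in the hand from the bar's rows there.

```bash
cat >> h.py <<'E'
def bar(c):
    """rake angle in hand (about tool y) and lateral shift from the brass head bar in a wrist picture"""
    h=cv2.cvtColor(c["image"],cv2.COLOR_RGB2HSV); m=cv2.inRange(h,(17,120,70),(32,255,255))
    m[:200]=0;m[300:]=0;m[:,:190]=0;m[:,370:]=0
    n,l,s,_=cv2.connectedComponentsWithStats(m)
    ys,xs=np.nonzero(m); u0,u1=xs.min(),xs.max()
    rows=[(r.min(),r.max()) for k in range(u0+6,u0+26) if len(r:=np.nonzero(m[:,k])[0])]
    lo,hi=np.median(rows,0); res=[]
    for d in np.arange(0,.8,.005):
        z=np.array([-np.cos(d),0,-np.sin(d)]);x=np.array([-np.sin(d),0,np.cos(d)])  # rake axes in tool frame
        v=[proj(c,np.array([.003,0,0])+z*(b-.112)+x*a+[0,e,0],c["mount"]) for a in(-.007,.007) for b in(.03,.046) for e in(-.045,)]
        v=np.array(v)[:,1];res.append((abs(v.min()-lo)+abs(v.max()-hi),d,v.min(),v.max()))
    b=min(res); return dict(u=(u0,u1),rows=(lo,hi),delta=b[1],err=b[0],pred=b[2:])
E
python3 - <<'E'
from h import *
print(bar(pickle.load(open("pics/w2.pkl","rb"))))
c=pickle.load(open("pics/w2.pkl","rb"))
for e in(-.052,.052):
  for d in(.2,.3,.4):
    z=np.array([-np.cos(d),0,-np.sin(d)]);print(d,proj(c,np.array([.003,0,0])-z*.074+[0,e,0],c["mount"]))
E
```

```text
{'u': (np.int64(196), np.int64(353)), 'rows': (np.float64(247.0), np.float64(265.0)), 'delta': np.float64(0.305), 'err': np.float64(4.424227867317313), 'pred': (np.float64(246.74842106014023), np.float64(269.17264892745754))}
0.2 [212.46828029 247.3355406 ]
0.3 [212.6654731  257.02886713]
0.4 [212.63807773 266.87193516]
0.2 [351.12508534 247.4625396 ]
0.3 [350.91067868 257.15719663]
0.4 [350.92083273 267.00202719]
```

In-hand angle is 0.30 as planned. Now over the strip and a guarded touch-down.

```bash
cat >> h.py <<'E'
D=.30
def pose(tip,lean=0.,d=None):
    """TCP pose for tine tips at tip (tray frame), rake leaning by lean towards tray -x"""
    d=D if d is None else d
    B=tool(TY,lean-d); z=Rz(TY)@[-np.sin(lean),0,np.cos(lean)]
    return tray(tip)+z*.112-B[:,0]*.003, rv(B)
E
python3 - <<'E'
from h import *
manip.move_to(*pose([-.104,0,.085]))
p,o=pose([-.104,0,.030]);manip.servo_line(p,o,rate=.1);manip.hold(.15)
f0=manip.get_contact_force();print(f0)
z=.030;n=0
while z>.012:
    z-=.001;p,o=pose([-.104,0,z]);manip.servo_line(p,o,rate=.03)
    f=manip.get_contact_force()-f0
    if f[2]>2.0:break
manip.hold(.2);f=manip.get_contact_force()-f0
print("touch z",z,f,manip.get_position()-p,manip.get_time())
c=wrist("pics/w3.png")
E
```

```text
[-0.57604843  0.92979439 -2.34202985]
touch z 0.02099999999999999 [ 0.83312474 -1.7605605   5.11805136] [1.42387915e-04 2.63755435e-05 2.38971287e-04] 10.875
```

View pics/w3.png

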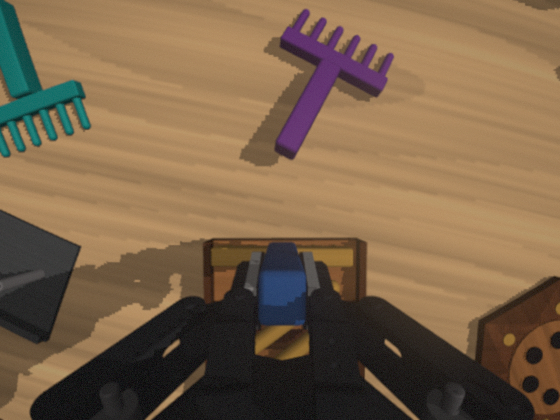

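Contact came at z = 21 mm as expected, 5 N, with the head centred between the side walls (211–352 inside 205–366). Now the first stroke at 24.5 mm with a force guard.

```bash
cat >> h.py <<'E'
def comb(x0,x1,z=.0245,lim=9,step=.005,rate=.06,d=None):
    p,o=pose([x0,0,z],d=d);manip.servo_line(p,o,rate=.08);manip.hold(.1)
    f0=manip.get_contact_force();ax=Rz(TY)[:,0];log=[];x=x0
    while x<x1-1e-6:
        x=min(x+step,x1);p,o=pose([x,0,z],d=d);manip.servo_line(p,o,rate=rate)
        f=manip.get_contact_force()-f0;log.append((round(x*1e3),round(float(f@ax),1),round(float(f[2]),1)))
        if -f@ax>lim or abs(f[2])>12:break
    print(log,manip.get_time());return x
E
python3 - <<'E'
from h import *
x=comb(-.104,.045)
for n in("top",):
    c=manip.camera(n);cv2.imwrite("pics/t4.png",cv2.resize(c["image"][150:250,170:290],(720,600),interpolation=cv2.INTER_CUBIC)[:,:,::-1])
E
```

```text
[(-99, -1.5, 0.4), (-94, -0.6, 0.7), (-89, -0.7, -0.7), (-84, -0.7, -0.1), (-79, -0.7, 0.3), (-74, -0.8, 1.0), (-69, -1.3, 0.8), (-64, -1.0, 0.4), (-59, -0.5, 0.2), (-54, -0.2, 0.1), (-49, 0.1, 0.3), (-44, -1.0, 0.3), (-39, -0.1, 0.4), (-34, -0.7, -0.3), (-29, -0.8, -0.4), (-24, -1.0, 0.8), (-19, -0.4, -0.0), (-14, -1.1, -1.2), (-9, -0.6, -0.0), (-4, 0.1, -0.8), (1, -0.6, 1.0), (6, -1.2, 0.7), (11, -0.5, 0.2), (16, -0.6, -0.2), (21, -0.8, -0.3), (26, -0.8, -0.2), (31, -1.3, 0.5), (36, -1.3, 0.6), (41, -1.1, 0.4), (45, -1.4, 1.1)] 18.775
```

```bash
python3 - <<'E'
from h import *
p,o=pose([.04,0,.09]);manip.servo_line(p,o,rate=.12)
p,o=pose([-.16,-.06,.10]);manip.servo_line(p,o,rate=.25)
o=np.zeros((600,800,3),np.uint8)
for n,(a,b,c,d),k in(("top",(150,260,170,280),0),("side",(160,230,200,310),1)):
    C=manip.camera(n);pickle.dump(C,open(n+"4.pkl","wb"));i=cv2.resize(C["image"][a:b,c:d],(400,400 if k==0 else 255),interpolation=cv2.INTER_CUBIC);o[:i.shape[0],400*k:400*k+400]=i
c=wrist("pics/w4.png");o[260:560,400:]=cv2.resize(c["image"],(400,300))
cv2.imwrite("pics/v4.png",o[:,:,::-1]);print(manip.get_time())
E
```

```text
20.6583
```

View pics/v4.png

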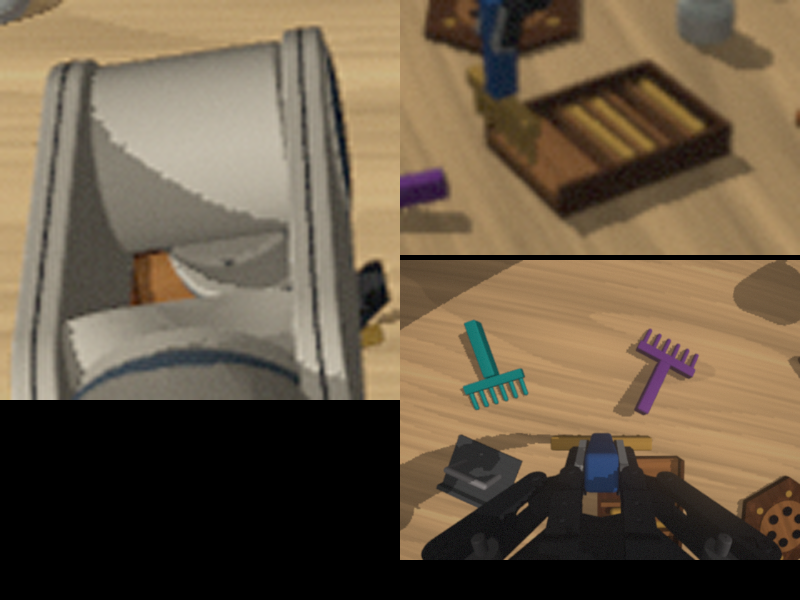

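The side view shows three parallel rods. I'll check them against projected groove axes for seating height, and the rake's angle in the hand from the wrist picture.

```bash
python3 - <<'E'
from h import *
C=pickle.load(open("side4.pkl","rb"));k=8;a,b=160,205
i=cv2.resize(C["image"][a:a+70,b:b+100],None,fx=k,fy=k,interpolation=cv2.INTER_CUBIC)
j=i.copy()
for x in(-.052,-.026,0,.026,.052):
    for z,col in((.015,(255,0,0)),(.028,(0,255,255))):
        q=[(proj(C,tray([x,y,z]))-[b-.5,a-.5])*k for y in(-.055,.055)]
        cv2.line(j,*[tuple(int(v) for v in w) for w in q],col,1)
cv2.imwrite("pics/v5.png",j[:,:,::-1])
hs=cv2.cvtColor(C["image"],cv2.COLOR_RGB2HSV)
# profile across grooves at mid-y for z=.022
for y in(-.03,0,.03):
    print(y,[(int(x*1e3),int(hs[tuple(np.round(proj(C,tray([x,y,.022]))).astype(int)[::-1])][2]),int(hs[tuple(np.round(proj(C,tray([x,y,.022]))).astype(int)[::-1])][0])) for x in np.arange(-.06,.062,.0065)])
print(bar(pickle.load(open("pics/w4.pkl","rb"))))
E
```

```text
-0.03 [(-60, 78, 12), (-53, 61, 12), (-47, 71, 14), (-40, 95, 14), (-34, 109, 16), (-27, 150, 19), (-21, 128, 19), (-14, 98, 15), (-8, 123, 18), (-1, 138, 20), (4, 79, 16), (11, 100, 13), (17, 75, 12), (24, 67, 12), (30, 74, 16), (37, 97, 14), (43, 113, 18), (50, 148, 19), (56, 137, 20)]
0 [(-60, 84, 13), (-53, 67, 11), (-47, 70, 15), (-40, 103, 15), (-34, 118, 19), (-27, 148, 19), (-21, 94, 17), (-14, 105, 16), (-8, 138, 18), (-1, 144, 19), (4, 87, 16), (11, 95, 14), (17, 75, 12), (24, 66, 15), (30, 71, 15), (37, 100, 14), (43, 114, 18), (50, 148, 19), (56, 134, 19)]
0.03 [(-60, 92, 14), (-53, 55, 13), (-47, 72, 14), (-40, 98, 12), (-34, 138, 19), (-27, 151, 19), (-21, 93, 17), (-14, 100, 15), (-8, 128, 18), (-1, 149, 19), (4, 79, 15), (11, 101, 14), (17, 69, 14), (24, 51, 13), (30, 74, 12), (37, 111, 15), (43, 111, 17), (50, 146, 19), (56, 133, 19)]
{'u': (np.int64(207), np.int64(366)), 'rows': (np.float64(246.0), np.float64(266.0)), 'delta': np.float64(0.295), 'err': np.float64(2.5265803212384412), 'pred': (np.float64(245.7750821999984), np.float64(268.30166252123684))}
```

View pics/v5.png

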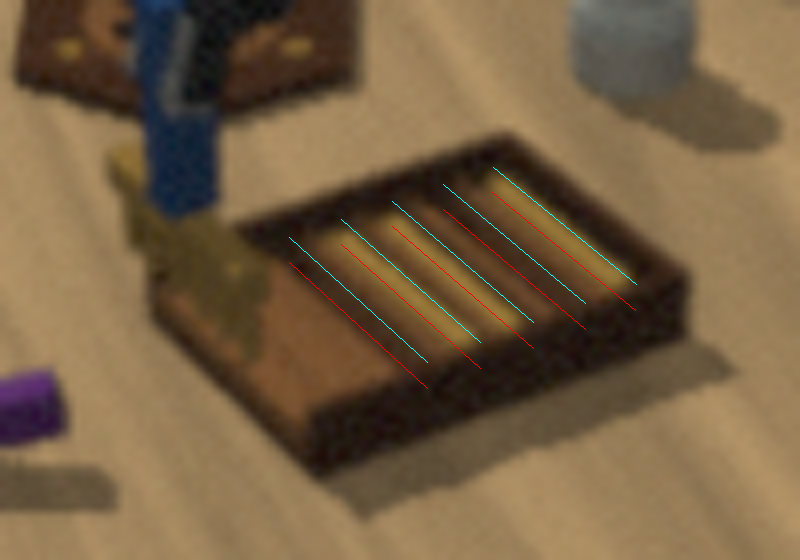

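All three rods lie on the axes of grooves −26, 0 and +52 with the same small offset. Empty grooves −52 and +26 are dark, so the rods are seated. The rake hasn't swung (0.295). Back to above the rest, with a top view of the tray before lowering.

```bash
python3 - <<'E'
from h import *
A=tool(RY,.25);g=rest([-.056,.0015,.102])-A[:,0]*.003
manip.move_to(g+[0,0,.13],rv(A))
C=manip.camera("top");pickle.dump(C,open("top6.pkl","wb"))
o=np.zeros((400,800,3),np.uint8)
o[:,:400]=cv2.resize(C["image"][150:260,170:280],(400,400),interpolation=cv2.INTER_CUBIC)
c=wrist("pics/w6.png");print(bar(c));o[:300,400:]=cv2.resize(c["image"],(400,300))
cv2.imwrite("pics/v6.png",o[:,:,::-1])
m=cv2.inRange(cv2.cvtColor(C["image"],cv2.COLOR_RGB2HSV),(17,100,130),(32,255,255));m[:,:195]=0;m[:,258:]=0;m[:165]=0;m[242:]=0
for k in cv2.findContours(m,0,2)[0]:
    if cv2.contourArea(k)>60:
        (x,y),s,a=cv2.minAreaRect(k);p=onz(C,x,y,.02);t=Rz(TY).T@(p-TO)
        b=cv2.boxPoints(((x,y),s,a));e=sorted([(np.linalg.norm(b[1]-b[0]),b[1]-b[0]),(np.linalg.norm(b[2]-b[1]),b[2]-b[1])],key=lambda q:q[0])[1][1]
        d=Rz(TY).T@(onz(C,x+e[0]/2,y+e[1]/2,.02)-onz(C,x-e[0]/2,y-e[1]/2,.02))
        print("rod tray xy",t.round(3),"len",np.linalg.norm(d).round(3),"skew",np.arctan(d[0]/d[1]).round(3))
print(manip.get_time())
E
```

```text
{'u': (np.int64(210), np.int64(353)), 'rows': (np.float64(246.0), np.float64(265.5)), 'delta': np.float64(0.295), 'err': np.float64(3.0361016816161737), 'pred': (np.float64(245.71363101558086), np.float64(268.24973269719703))}
rod tray xy [-0.022  0.005  0.02 ] len 0.096 skew -0.037
rod tray xy [-0.034 -0.079  0.02 ] len 0.046 skew -1.549
rod tray xy [-0.     0.007  0.02 ] len 0.098 skew -0.011
rod tray xy [-0.047  0.006  0.02 ] len 0.174 skew 0.226
rod tray xy [0.057 0.008 0.02 ] len 0.095 skew -0.004
rod tray xy [ 0.047 -0.082  0.02 ] len 0.049 skew -1.355
21.6167
```

View pics/v6.png

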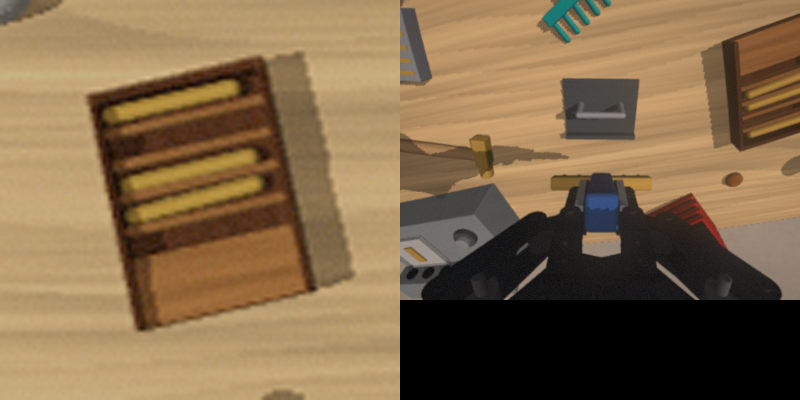

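The top view shows three rods in grooves −26, 0 and +52, skew below 0.04 rad (the short and the 174 mm blobs are bench and strip). Lowering the rake into the rest with a force guard.

```bash
python3 - <<'E'
from h import *
A=tool(RY,.255);g=rest([-.056,.0015,.102])-A[:,0]*.003
manip.servo_line(g+[0,0,.02],rv(A),rate=.12);manip.hold(.15)
f0=manip.get_contact_force();h=.02
while h>-.001:
    h-=.0015;manip.servo_line(g+[0,0,h],rate=.03);f=manip.get_contact_force()-f0
    if f[2]>3 or np.linalg.norm(f)>8:break
print("h",h,f)
manip.command_gripper(.05);manip.hold(.3)
manip.servo_line(g+[0,0,h]-A[:,0]*.1,rate=.12)
p=manip.get_position();manip.hold(.4)
c=wrist("pics/w7.png");im=c["image"].copy()
tip=np.array([.0025,0,.0065]);z=np.array([-np.sin(.55),0,np.cos(.55)]);x=np.array([np.cos(.55),0,np.sin(.55)])
for q in[(a,b,.138) for a in(-.012,.012) for b in(-.01,.01)]+[(0,-.052,.046),(0,.052,.046)]:
    u=proj(c,rest(tip+x*q[0]+z*q[2]+np.array([0,q[1]+.0015,0])),c["T"]);cv2.circle(im,tuple(int(v) for v in u),2,(255,0,0),-1)
manip.move_to(p+[-.12,0,.12],rv(tool(RY,.25)))
o=np.zeros((420,800,3),np.uint8);o[:420,:560]=im
C=manip.camera("top");o[:200,570:770]=cv2.resize(C["image"][170:230,295:355],(200,200));o[210:410,570:770]=cv2.resize(C["image"][150:260,170:280],(200,200))
cv2.imwrite("pics/v7.png",o[:,:,::-1]);print(manip.get_width(),manip.get_time())
E
```

```text
h -0.0009999999999999992 [-6.49331152  1.53036399 17.76908855]
0.04990766749803135 29.2417
```

View pics/v7.png

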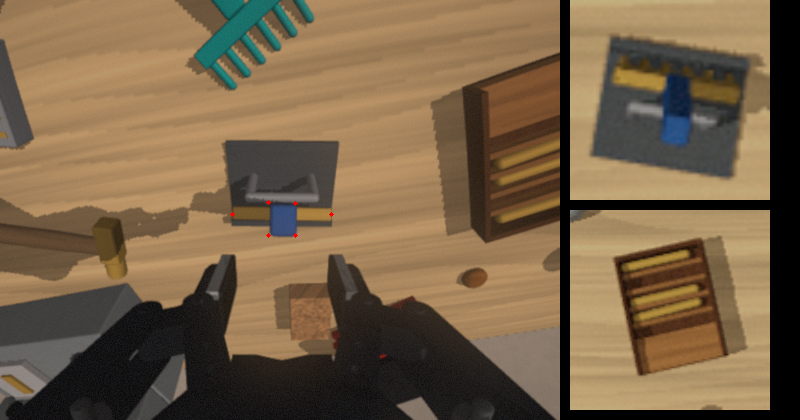

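The rake leans home, with the handle end (270–297, 204–236) and head bar (232–332, 214) on the projected home points to about 2 px. The rods are still in their grooves and the gripper is clear.

```bash
python3 -c "
from rig import manip
print(manip.get_contact_force());manip.sign_off()"
```

```text
[ 1.04598322  0.72896944 -0.04926703]
the job is handed in; nothing more can be done
```

The job is handed in at about 29 s of the 72 s allowed. The rods are in their grooves and the rake is back in its rest, as far as the last pictures show; the system gave no verdict.

- **Combing:** I gripped the blue-handled rake at 100 N and touched the tines down on the front strip at 21 mm, with about 5 N. One stroke with the tines about 3.5 mm above the ridges seated all three rods, with at most 1.5 N along the stroke.
- **Rods:** The top and side views show them on the axes of grooves −26, 0 and +52 mm, with skew below 0.04 rad. The top view put them about 4–5 mm towards +x in the first and third of these, within what I expect from the calibration and lighting. The last top view shows them still there.
- **Rake:** After release, its handle end and head bar lay within about 2 px of the home pose projected into the wrist picture. The gripper had backed clear.
- **Off plan:**
  - Gripping straight along the handle was out of joint range, so I gripped 0.30 rad off its axis. The rake stayed at that angle in the hand (0.295 measured after the stroke).
  - Setting the rake into the rest, the force reached about 18 N on the last 1.5 mm step before the guard stopped it. That was on the rest, not the tray.

I did not measure each bystander again. None looked moved in the pictures, which did not show all of them at the end.

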